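Park the glue tin in its corner and close it

ROBOT

A 6-joint arm with a two-finger parallel gripper is mounted at the origin on the work surface. World frame = base frame: x ahead of the robot, y to its left, z up, the work surface at z = 0. Lengths are in m, angles in rad, forces in N, time in s.
With the tool pointing down it reaches from about 0.35 to 0.775 m from the base axis. Payload 7.3 kg.
Tool frame: the origin (TCP) lies between the finger pads; the fingertips stand 14 mm ahead of it and the grasp point (between the pads) lies 5 mm behind it; z points along the fingers, y is the line along which they close (so a half turn about z gives the same grasp; the last joint's range is limited). The gripper opens to 92 mm and grips with 3 to 60 N. Pads are 19 mm wide; open, the fingers measure 130 mm over their backs; the gripper's body (75 mm by 190 mm) begins 47 mm behind the grasp point.
Start: joints at [-1.424, 0.342, 1.524, -0, 1.275, -0.146], TCP at [0.152, -0.503, 0.207] pointing down, gripper open.
Joint ranges: [-2.53, 2.53], [-0.77, 2.02], [0.04, 2.7], [-1, 4.14], [0.28, 2.66], [-3.11, 3.11]. Speed limits (rad/s): [2.57, 2.57, 3.14, 3.14, 3.14, 3.14].

INTERFACE

Orientations are given as [roll, pitch, yaw] about the fixed x, y, z axes, in that order (R = Rz(yaw) Ry(pitch) Rx(roll)).
In Python, from cell import robot, eyes gives the robot as it stands. The module is installed in compiled form; this text tells all that it offers.
- The arm moves only by the shell command python3 -m handwheel 'ROWS' [FORCE]. ROWS is JSON, one flat list of numbers, 5 for each row, row after row: the shift along the world's x, y, z in mm, then the turn about the world's z in rad, then the opening, from 0 (shut) to 1 (fully open). In form: [x, y, z, spin, jaw, x, y, z, spin, jaw, ...]. A call has 1 to 8 rows; each row shifts and turns the commanded pose from where the row before left it; what a row does not reach is not made up. A row lasts 1/10 s, in which the tool goes at most 50 mm and 8.59 degrees, less where a joint would pass 70% of its speed; a pose out of reach is approached as far as the arm can. A call with a gripper value outside its range is refused whole. The fingers move at their own pace and stop on an object; FORCE is the grip in N (left out, the last holds). Time passes only in rows, so rows that do not move let the fingers close. It gives the time, the measured TCP pose, the force, the opening and the grip force at its end, in the units of the state.
- robot.observe(): the state, without advancing time (a new reading comes with each control period).
- eyes.read_camera(name): name is "scene" or "top"; returns (picture, depth): 420x560x3 uint8, blue, green, red; 420x560 float32, m along the optical axis (not along the pixel's ray), 0 where there is no reading.
- eyes.calibration(name): a dict with "fx", "fy", "cx", "cy" (pixels), "dist_coeffs" ([k1, k2, p1, p2, k3] as OpenCV has them; the pictures are not rectified), "world_to_cam" (4x4, takes a point from world to camera coordinates). Camera axes: x right, y down, z forward; pixel columns grow to the right and rows downward; lengths in m; the calibration is good to about 2 mm. A picture is of the moment at which its call begins. calibration takes no time and is no camera call.
- robot.hand_in(): hands the job in; it is judged then, once.
The state is a dict: "time": time; "qpos": joint angles; "qvel": joint speeds; "joint_efforts": joint torques, N m; "tool_pos": TCP position; "tool_rot": TCP orientation; "contact_force": force on the tool from outside, world axes, zero at the start; "torque": the same for the moment, N m; "opening": finger opening in m; "grip_force": force on a finger pad.
Only numpy, scipy, OpenCV 4.12 (cv2) and the standard library are available. Lean on these libraries where they do the work, as an engineer would, in place of code of your own. Each camera call takes 0.05 s, during which the arm holds its last target. There are 200 camera calls.

TASK

Put the wide, low tin away: slide it along the bench, without lifting or tipping it, into the corner made by the two wooden battens so that it rests against both of them, and see that its lid is pressed fully home. Leave the other things on the bench where they are.

Things in the scene. Friction and masses are not known exactly. Their poses are not given: they have to be found in the camera images.
- tin: The wide, low round metal tin, 110 mm across, standing on the bench, about 0.6 kg. Body wall 52 mm high; its lid has the same width and its flat top is 76 mm above the bench with the lid fully up, 66 mm with it fully home. Origin: centre of the underside; z up. It is too wide for a gripper: push it.
- lid_top (a point): Centre of the flat top of the wide tin's lid (moves with the lid).
- tin_lid (a joint): How far the wide tin's lid has been pressed down, m: 0 = standing 10 mm proud (a dark neck shows under it), 0.010 = fully home on the tin's wall. It goes down stiffly (about 4 to 6 N) and stays where it is left.
- corner: An inside corner of two wooden battens screwed to the bench (fixed), each 24 mm wide and 25 mm high. Its inner faces are the planes x = +55 mm and y = +55 mm of its own frame; the x batten runs from y = -125 to +79 mm, the other from x = -125 to +55 mm, so the corner is open towards -x and -y. Origin: on the bench at the point where the wide tin's centre stands when it touches both battens; z up.
- home (a point): The origin of the corner: where the wide tin's centre belongs, on the bench.
- small_tin: Bystander: a smaller closed tin, 76 mm across and 75 mm high. Origin: centre of its underside.
- tape_roll: Bystander: cardboard roll lying flat, 96 mm across, 35 mm high. Origin: centre of its underside.
- jar: Bystander: brown glass jar with a black cap, 68 mm across, 100 mm high. Origin: centre of its underside.
- hammer: Bystander: hammer lying flat on the left, about 250 mm long, along its x axis. Origin: underside, middle of the tool.
- anvil: Bystander: dark steel slab 100 x 80 x 45 mm. Origin: centre of its underside.
- sanding_block: Bystander: cork sanding block 120 x 65 x 40 mm. Origin: centre of its underside.
Things that resemble listed ones, but are neither listed nor needed, are in the scene too. What is shaped like the tin but pink or yellow is not meant.

How it is judged:
At the end, for the whole second after the job is handed in: The wide tin stands upright and still on the bench, its centre within 8 mm of the place where it touches both battens, and its lid is down within 2 mm of fully home (horizontal distance between tin and home below 0.008 m and height (world z) of tin below 0.005 m and angle between tin's own z axis and vertical below 0.08 rad and value of joint tin_lid above 0.008 m and linear speed of tin below 0.01 m/s).
It fails at once if the wide tin is lifted off the bench or tipped (height (world z) of tin above 0.015 m or angle between tin's own z axis and vertical above 0.25 rad).
It fails at once if another thing on the bench is shifted by more than 30 mm (distance of any of small_tin, tape_roll, jar, hammer, anvil, sanding_block from where it was at the start of the episode above 0.03 m).
It also fails if it takes over 69 s, if anything falls off the work surface, if the arm or the gripper's body presses on something with over 40 N, if the wrist force passes 120 N, or if a joint passes its speed limit or range.

## Working session

There is one attempt and no reset: what is moved stays moved. The work goes in short steps, Python scripts to look and compute and a shell command to move; the robot and the scene stay as the last step left them, time stands still between calls to the robot, and variables do not carry over. Pictures are saved under pics/ and viewed, at most 10 in all, crops included, and the job is handed in when it is done.

```bash
mkdir -p pics; cat > h.py <<'E'
import numpy as np, cv2
from cell import robot, eyes
def shot(name):
    im,d=eyes.read_camera(name); return im,d,eyes.calibration(name)
def cloud(d,c):
    K=np.array([[c['fx'],0,c['cx']],[0,c['fy'],c['cy']],[0,0,1]])
    v,u=np.mgrid[:d.shape[0],:d.shape[1]]
    p=cv2.undistortPoints(np.stack([u,v],-1).reshape(-1,1,2).astype(float),K,np.array(c['dist_coeffs'])).reshape(*d.shape,2)
    P=np.dstack([p[...,0]*d,p[...,1]*d,d]); T=np.linalg.inv(np.array(c['world_to_cam']))
    P=P@T[:3,:3].T+T[:3,3]; P[d==0]=np.nan
    return P
E
python3 - <<'E'
from h import *
for n in('top','scene'):
    im,d,c=shot(n); cv2.imwrite(f'pics/{n}0.png',im); P=cloud(d,c); np.savez(f'{n}0.npz',im=im,P=P)
    print(n,np.linalg.inv(c['world_to_cam'])[:3,3])
E
```

```text
top [ 2.36399541e-01 -1.00502709e-03  1.66925984e+00]
scene [1.13018352 0.12548647 0.93509461]
```

View pics/top0.png

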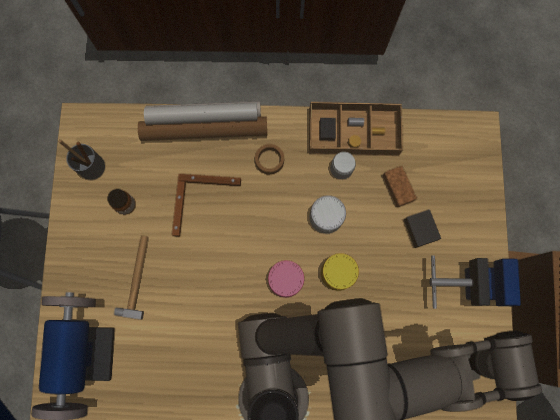

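View pics/scene0.png

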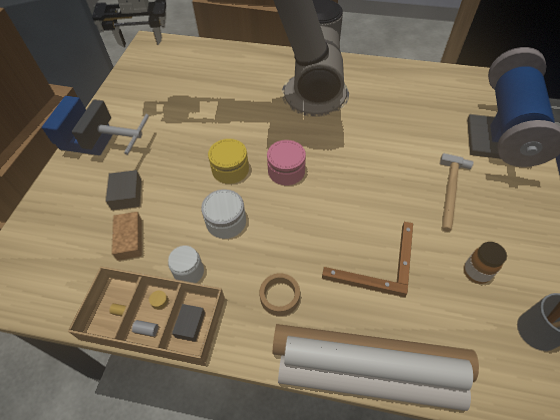

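The top view shows four round tins: silver-white (328,213), pink (286,278), yellow (340,271) and a small silver one (343,163). The wide silver one at (328,213) fits: it isn't pink or yellow, and it's wider than the small tin. The batten corner is at (182,180) and opens toward the lower right. I'll measure these and confirm with an enlarged crop.

```bash
python3 - <<'E'
from h import *
z=np.load('top0.npz'); im,P=z['im'],z['P']
def circ(u,v,r,zmin):
    S=P[v-r:v+r,u-r:u+r].reshape(-1,3); S=S[np.isfinite(S).all(1)]; t=np.median(S[S[:,2]>zmin][:,2])
    Q=S[abs(S[:,2]-t)<.006][:,:2].astype(np.float32); (c,rad)=cv2.minEnclosingCircle(Q)
    return c,Q.mean(0),rad*1e3,t*1e3
for n,a in dict(tin=(328,213,24,.04),small=(343,163,14,.04),pink=(286,278,24,.04),yellow=(340,271,24,.04),tape=(269,158,18,.02),jar=(121,201,16,.06)).items(): print(n,*circ(*a))
for n,(u,v,r,zm) in dict(anvil=(423,228,20,.02),sand=(400,185,22,.02),ham=(135,280,45,.01)).items():
    S=P[v-r:v+r,u-r:u+r].reshape(-1,3); S=S[S[:,2]>zm]; print(n,S.min(0),S.max(0))
# battens: mask on height
print(P[200,230],P[230,215])
S=P[165:245,165:250]; m=(S[...,2]>.016)&(S[...,2]<.035)
B=S[m]; print(len(B), B.min(0),B.max(0))
hsv=cv2.cvtColor(im,cv2.COLOR_BGR2HSV)[165:245,165:250]
for nm,sl in (('long(v)',(slice(25,65),slice(5,25))),('horiz',(slice(5,25),slice(28,70)))):
    Q=S[sl][m[sl]]; r=cv2.minAreaRect((Q[:,:2]*1000).astype(np.float32)); print(nm,r,cv2.boxPoints(r).tolist(),np.median(Q[:,2]))
crop=np.hstack([cv2.resize(im[170:320,250:370],None,fx=3.2,fy=3.2),cv2.resize(im[165:245,160:250],(540,480))[:, :400]])
cv2.imwrite('pics/crop.png',crop[:,:800])
E
```

```text
tin (0.5656522512435913, -0.15690314769744873) [ 0.56525487 -0.15744634] 55.57820945978165 74.97154941544149
small (0.7350906133651733, -0.211850106716156) [ 0.7262877  -0.20664829] 44.902268797159195 71.93688090223338
pink (0.35986024141311646, -0.029428506270051003) [ 0.36045772 -0.02929685] 55.04906177520752 75.8914981770108
yellow (0.385335236787796, -0.19493260979652405) [ 0.38496476 -0.19501226] 55.310625582933426 76.08799058196692
tape (0.7508299946784973, 0.02979382313787937) [0.7516334  0.03003508] 48.483457416296005 34.013918612182835
jar (0.5907275676727295, 0.49615463614463806) [0.59185827 0.49571657] 31.219547614455223 97.06457619815257
anvil [ 0.47004741 -0.51453533  0.02003919] [ 0.58845038 -0.40685656  0.0566152 ]
sand [ 0.59967552 -0.44110611  0.02070903] [ 0.73064649 -0.3418245   0.05036726]
ham [0.20587086 0.29897528 0.0100283 ] [0.49281191 0.58407329 0.1673111 ]
[6.13816691e-01 1.54502103e-01 7.86092217e-05] [ 0.51424245  0.19937438 -0.00249253]
898 [0.49070211 0.1221295  0.01601015] [0.69479647 0.3372944  0.03490435]
long(v) ((574.134033203125, 319.4798278808594), (26.130329132080078, 129.8335723876953), 86.85600280761719) [[508.598388671875, 309.9947204589844], [638.236572265625, 302.8739318847656], [639.669677734375, 328.9649353027344], [510.031494140625, 336.0857238769531]] 0.024639718296245672
horiz ((678.076904296875, 208.71194458007812), (135.56573486328125, 26.432113647460938), 87.06878662109375) [[661.4119262695312, 141.69358825683594], [687.8095092773438, 140.34193420410156], [694.7418823242188, 275.73028564453125], [668.3442993164062, 277.08197021484375]] 0.024594099474845477
```

View pics/crop.png

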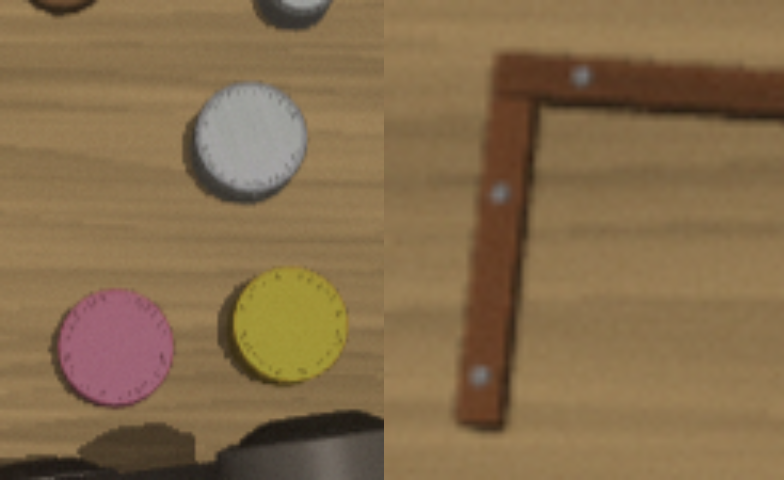

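The crop confirms it: the silver tin stands apart from the pink and yellow ones, at (0.566, -0.157) with its top at 75 mm and radius 55 mm, so the lid is up. The corner's yaw is about -0.053 and home is about (0.613, 0.250). First I'll check what lies under the transit path and which way the tool faces.

```bash
python3 - <<'E'
from h import *
s=robot.observe(); print(s['tool_rot'],s['tool_pos'],s['contact_force'],s['time'],s['opening'])
for n in('scene0','top0'):
    P=np.load(n+'.npz')['P'].reshape(-1,3); m=(P[:,0]>.2)&(P[:,0]<.65)&(P[:,1]>-.65)&(P[:,1]<-.25)&(P[:,2]>.06)
    Q=P[m]; print(n,len(Q),Q[:,2].max() if len(Q) else 0, np.median(Q,0) if len(Q) else 0)
E
python3 -m handwheel '[0,0,40,0,0, 20,20,30,0,0]' 20
```

```text
[-3.14019856e+00 -2.01953011e-04  2.92748615e-01] [ 0.1514879  -0.50225554  0.20660913] [ 0.01049295 -0.04542509 -0.02352446] 0.1 0.09184386616199128
scene0 1769 0.33704883344622627 [ 0.36598663 -0.59602371  0.09506357]
top0 1773 0.5939631453201462 [ 0.3467592  -0.58098787  0.11431373]
time: 0.3
tool_pos: [0.1702, -0.4838, 0.2776]
tool_rot: [-3.141, 0.001, 0.29]
contact_force: [0.2, 0.0, 0.6]
opening: 0.0806
grip_force: 0.0
```

```bash
python3 -m handwheel '[36,30,0,0.14,0, 36,30,0,0.14,0, 36,30,0,0.14,0, 36,30,0,0.14,0, 36,30,0,0.14,0, 36,30,0,0.14,0, 36,30,0,0.14,0, 36,30,0,0.14,0]'; python3 -m handwheel '[36,30,-20,0.05,0, 36,30,-30,0,0, 36,27,-40,0,0, 0,0,-40,0,0, 0,0,-20,0,0, 0,0,0,0,0]'
```

```text
time: 1.1
tool_pos: [0.4607, -0.241, 0.277]
tool_rot: [-3.141, -0.0, 1.419]
contact_force: [0.4, 0.2, 0.3]
opening: 0.0165
grip_force: 0.0
time: 1.7
tool_pos: [0.5551, -0.1625, 0.1336]
tool_rot: [-3.134, -0.002, 1.463]
contact_force: [-1.2, 0.5, -0.2]
opening: 0.0007
grip_force: 0.0
```

```bash
python3 -m handwheel '[5,2,-10,0,0, 5,3,-10,0,0, 0,0,-10,0,0, 0,0,-7,0,0, 0,0,0,0,0, 0,0,0,0,0]';  python3 -m handwheel '[0,0,-3,0,0, 0,0,-3,0,0, 0,0,-2,0,0, 0,0,-2,0,0, 0,0,0,0,0, 0,0,0,0,0]'
```

```text
time: 2.3
tool_pos: [0.5671, -0.159, 0.1006]
tool_rot: [3.141, 0.0, 1.463]
contact_force: [-0.1, -0.2, -0.4]
opening: 0.0006
grip_force: 0.0
time: 2.9
tool_pos: [0.5671, -0.1588, 0.0904]
tool_rot: [3.142, 0.0, 1.463]
contact_force: [0.5, 0.8, -0.2]
opening: 0.0007
grip_force: 0.0
```

```bash
python3 -m handwheel '[0,0,-2,0,0, 0,0,-2,0,0, 0,0,-1,0,0, 0,0,0,0,0, 0,0,0,0,0]';  python3 -m handwheel '[0,0,-2,0,0, 0,0,-2,0,0, 0,0,0,0,0, 0,0,0,0,0]'; python3 -m handwheel '[0,0,-1,0,0, 0,0,0,0,0, 0,0,0,0,0]'
```

```text
time: 3.4
tool_pos: [0.5671, -0.1589, 0.0854]
tool_rot: [3.142, -0.0, 1.463]
contact_force: [0.8, 0.1, -0.7]
opening: 0.0007
grip_force: 0.0
time: 3.8
tool_pos: [0.5671, -0.1588, 0.0813]
tool_rot: [-3.141, -0.0, 1.463]
contact_force: [0.0, 0.7, 0.4]
opening: 0.0007
grip_force: 0.0
time: 4.1
tool_pos: [0.5671, -0.1588, 0.0804]
tool_rot: [3.142, 0.0, 1.463]
contact_force: [0.7, 0.1, 0.6]
opening: 0.0003
grip_force: 0.0
```

No contact force even at the nominal home depth, so I'll look.

```bash
python3 - <<'E'
from h import *
im,d,c=shot('scene'); P=cloud(d,c); np.savez('scene1.npz',P=P)
cv2.imwrite('pics/s1.png',cv2.resize(im[100:260,150:310],None,fx=3.5,fy=3.5))
print(robot.observe()['contact_force'])
E
```

```text
[-0.35156611 -0.09680475 -0.25890721]
```

View pics/s1.png

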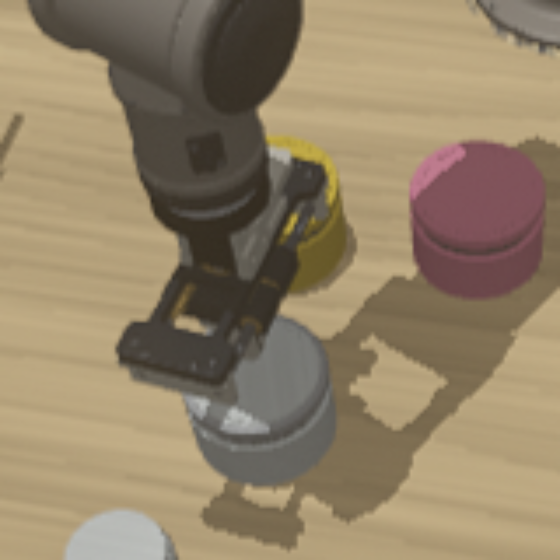

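The gripper is above the tin and a dark neck still shows under the lid, so it isn't touching yet. I'll keep lowering in small steps and watch the force.

```bash
python3 -m handwheel '[0,0,-2,0,0, 0,0,0,0,0, 0,0,0,0,0]';  python3 -m handwheel '[0,0,-2,0,0, 0,0,0,0,0]'; python3 - <<'E'
from h import *
for n in ('scene','top'):
    im,d,c=shot(n);P=cloud(d,c)
    # heights of tin's lid seen near its rim and pixel map of surface within 55mm of centre
    Q=P.reshape(-1,3); m=(np.hypot(Q[:,0]-.5655,Q[:,1]+.157)<.053)&(Q[:,2]<.14)
    h,e=np.histogram(Q[m][:,2],bins=np.arange(.04,.142,.003)); print(n,[(round(a*1e3),int(b)) for a,b in zip(e,h) if b])
E
```

```text
time: 4.45
tool_pos: [0.5671, -0.1588, 0.0784]
tool_rot: [-3.142, -0.0, 1.463]
contact_force: [-0.3, 0.0, -0.3]
opening: 0.0006
grip_force: 0.0
time: 4.65
tool_pos: [0.567, -0.1588, 0.0761]
tool_rot: [-3.141, -0.0, 1.463]
contact_force: [0.2, 0.4, 1.1]
opening: 0.0005
grip_force: 0.0
scene [(49, 10), (52, 7), (55, 2), (70, 31), (73, 335), (76, 231), (79, 8), (91, 1), (94, 1), (97, 1), (100, 3), (103, 5), (106, 1), (109, 5), (112, 5), (115, 1), (118, 7), (121, 1), (124, 1), (127, 2), (130, 1), (133, 1), (136, 2)]
top [(70, 8), (73, 5), (76, 8), (79, 2), (85, 1)]
```

```bash
python3 -m handwheel '[0,0,-2,0,0, 0,0,0,0,0, 0,0,0,0,0]';  python3 -m handwheel '[0,0,-2,0,0, 0,0,0,0,0]';python3 -m handwheel '[0,0,-2,0,0, 0,0,0,0,0]'
```

```text
time: 5.05
tool_pos: [0.5671, -0.1588, 0.0744]
tool_rot: [-3.142, -0.0, 1.463]
contact_force: [0.1, 0.2, 0.4]
opening: 0.0006
grip_force: 0.0
time: 5.25
tool_pos: [0.567, -0.1588, 0.0722]
tool_rot: [-3.141, -0.0, 1.463]
contact_force: [-0.2, -0.2, 0.3]
opening: 0.0005
grip_force: 0.0
time: 5.45
tool_pos: [0.567, -0.1588, 0.0701]
tool_rot: [-3.141, -0.0, 1.463]
contact_force: [-0.3, -0.2, 0.5]
opening: 0.001
grip_force: 0.0
```

```bash
python3 - <<'E'
from h import *
im,d,c=shot('scene');P=cloud(d,c); Q=P.reshape(-1,3)
tp=np.array(robot.observe()['tool_pos'])
for z0 in np.arange(.07,.2,.01):
    m=(np.hypot(Q[:,0]-tp[0],Q[:,1]-tp[1])<.14)&(abs(Q[:,2]-z0)<.005); S=Q[m]
    if len(S): print(round(z0,3),len(S),np.percentile(S[:,:2],[2,50,98],axis=0).round(3).tolist())
k=np.array(c['world_to_cam']); 
K=np.array([[c['fx'],0,c['cx']],[0,c['fy'],c['cy']],[0,0,1]])
pt,_=cv2.projectPoints(np.array([tp,tp-[0,0,.014],[.5655,-.157,.075]]),cv2.Rodrigues(k[:3,:3])[0],k[:3,3],K,np.array(c['dist_coeffs'])); print(pt.reshape(-1,2))
cv2.imwrite('pics/s2.png',cv2.resize(im[140:260,165:285],None,fx=5,fy=5,interpolation=cv2.INTER_CUBIC))
E
```

```text
0.07 331 [[0.437, -0.193], [0.588, -0.136], [0.623, -0.102]]
0.08 410 [[0.524, -0.193], [0.577, -0.137], [0.62, -0.105]]
0.09 2 [[0.566, -0.147], [0.57, -0.147], [0.575, -0.146]]
0.1 14 [[0.562, -0.152], [0.573, -0.147], [0.586, -0.145]]
0.11 12 [[0.569, -0.151], [0.58, -0.147], [0.587, -0.146]]
0.12 6 [[0.579, -0.159], [0.586, -0.152], [0.588, -0.147]]
0.13 3 [[0.587, -0.158], [0.587, -0.156], [0.588, -0.153]]
0.14 1 [[0.589, -0.149], [0.589, -0.149], [0.589, -0.149]]
0.15 4 [[0.598, -0.169], [0.598, -0.158], [0.599, -0.147]]
0.16 118 [[0.492, -0.2], [0.651, -0.153], [0.658, -0.114]]
0.17 198 [[0.491, -0.186], [0.597, -0.129], [0.657, -0.112]]
0.18 287 [[0.493, -0.194], [0.589, -0.133], [0.662, -0.112]]
0.19 198 [[0.492, -0.195], [0.603, -0.149], [0.665, -0.112]]
[[221.43297248 206.24357264]
 [222.16094959 209.31790458]
 [222.01466624 204.81481499]]
```

View pics/s2.png

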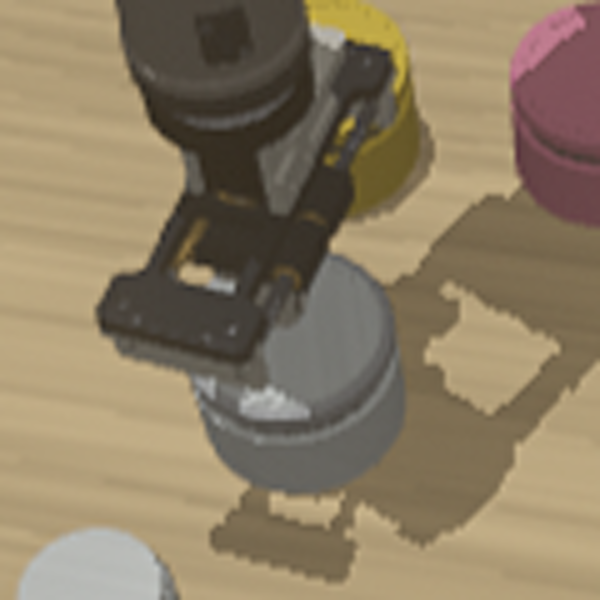

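The image shows the shut fingers still short of the lid, which is still at about 75 mm. The tips are higher than nominal, so I'll go by force.

```bash
for i in 1; do python3 -m handwheel '[0,0,-2,0,0, 0,0,-2,0,0, 0,0,0,0,0]'|grep -E "pos|force"; done; python3 -m handwheel '[0,0,-2,0,0, 0,0,0,0,0]'|grep -E "pos|contact"; python3 -m handwheel '[0,0,-2,0,0, 0,0,0,0,0]'|grep -E "pos|contact";  python3 -m handwheel '[0,0,-2,0,0, 0,0,0,0,0]'|grep -E "pos|contact"
python3 - <<'E'
from h import *
im,d,c=shot('scene');P=cloud(d,c); Q=P.reshape(-1,3)
m=(np.hypot(Q[:,0]-.5655,Q[:,1]+.157)<.05)&(Q[:,2]<.12)&(Q[:,2]>.05);S=Q[m]
print('lid',np.median(S[:,2])); F=S[S[:,2]>.084]; print(F.round(3)[F[:,2].argsort()][:12].tolist())
E
```

```text
tool_pos: [0.5669, -0.1587, 0.066]
contact_force: [-0.5, 0.9, -0.1]
grip_force: 0.0
tool_pos: [0.567, -0.1588, 0.0641]
contact_force: [-0.5, 0.6, -0.6]
tool_pos: [0.567, -0.1588, 0.0622]
contact_force: [-0.0, -0.8, 0.7]
tool_pos: [0.567, -0.1588, 0.0602]
contact_force: [-0.4, 0.3, 0.6]
lid 0.07574058321481925
[[0.567, -0.147, 0.087], [0.563, -0.145, 0.087], [0.577, -0.147, 0.088], [0.561, -0.146, 0.089], [0.575, -0.147, 0.09], [0.581, -0.145, 0.09], [0.567, -0.146, 0.092], [0.584, -0.146, 0.094], [0.575, -0.147, 0.094], [0.579, -0.147, 0.096], [0.583, -0.146, 0.097], [0.587, -0.15, 0.097]]
```

```bash
for i in 1; do python3 -m handwheel '[0,0,-2,0,0, 0,0,0,0,0]'|grep -E "pos|contact"; python3 -m handwheel '[0,0,-2,0,0, 0,0,0,0,0]'|grep -E "pos|contact"; python3 -m handwheel '[0,0,-2,0,0, 0,0,0,0,0]'|grep -E "pos|contact"; python3 -m handwheel '[0,0,-2,0,0, 0,0,0,0,0]'|grep -E "pos|contact"; done
python3 - <<'E'
from h import *
im,d,c=shot('scene');P=cloud(d,c); Q=P.reshape(-1,3)
m=(np.hypot(Q[:,0]-.5655,Q[:,1]+.157)<.05)&(Q[:,2]<.12)&(Q[:,2]>.05);S=Q[m]
print('lid',np.median(S[:,2])); F=S[S[:,2]>.081]; print(F.round(3)[F[:,2].argsort()][:12].tolist())
B=Q[(np.hypot(Q[:,0]-.567,Q[:,1]+.159)<.12)&(Q[:,2]>.1)];print(len(B),np.percentile(B[:,2],[1,5,20,50]))
E
```

```text
tool_pos: [0.567, -0.1588, 0.0582]
contact_force: [-0.1, 0.1, -0.3]
tool_pos: [0.567, -0.1588, 0.0562]
contact_force: [0.2, -0.1, -0.0]
tool_pos: [0.5672, -0.1589, 0.0544]
contact_force: [-0.4, 0.2, 0.5]
tool_pos: [0.5672, -0.1589, 0.0524]
contact_force: [0.3, 0.4, 1.6]
lid 0.07232352508436396
[[0.572, -0.146, 0.081], [0.579, -0.147, 0.082], [0.563, -0.146, 0.082], [0.576, -0.148, 0.083], [0.57, -0.147, 0.083], [0.568, -0.147, 0.085], [0.568, -0.144, 0.085], [0.566, -0.147, 0.086], [0.585, -0.147, 0.087], [0.586, -0.149, 0.088], [0.584, -0.152, 0.088], [0.587, -0.152, 0.088]]
8876 [0.14521114 0.16123336 0.23837408 0.41336605]
```

```bash
for i in 1; do python3 -m handwheel '[0,0,-1,0,0, 0,0,-1,0,0, 0,0,0,0,0]'|grep -E "pos|contact"; python3 -m handwheel '[0,0,-1,0,0, 0,0,-1,0,0]'|grep -E "pos|contact"; done
python3 - <<'E'
from h import *
im,d,c=shot('scene');P=cloud(d,c); Q=P.reshape(-1,3)
m=(np.hypot(Q[:,0]-.5655,Q[:,1]+.157)<.05)&(Q[:,2]<.12)&(Q[:,2]>.05);S=Q[m]
print('lid',np.median(S[:,2]),np.histogram(S[:,2],np.arange(.05,.09,.003))[0]); print(robot.observe()['contact_force'])
cv2.imwrite('pics/s3.png',cv2.resize(im[140:260,165:285],None,fx=5,fy=5,interpolation=cv2.INTER_CUBIC))
E
```

```text
tool_pos: [0.5672, -0.1588, 0.0504]
contact_force: [-0.7, 0.5, 2.3]
tool_pos: [0.5672, -0.1589, 0.0485]
contact_force: [0.1, 1.3, 3.4]
lid 0.06850497352608015 [  0   0   0   0  10 167 209  21   3   3   8   2   2]
[-0.72931734 -0.09268177  3.65332872]
```

View pics/s3.png

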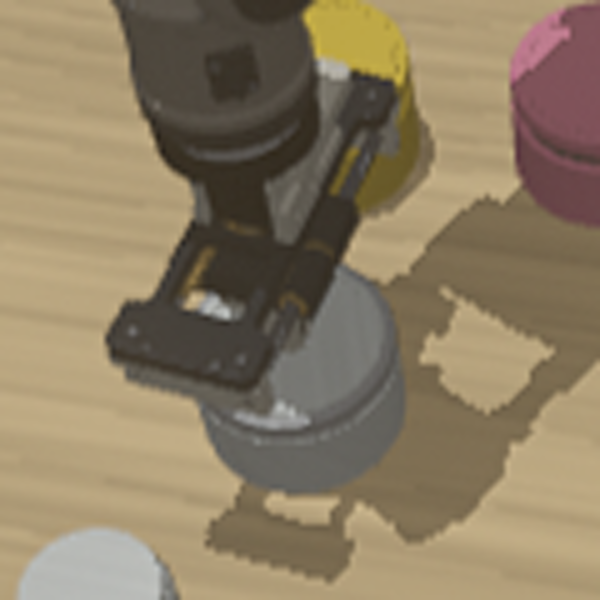

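The lid is going down: its top is now about 68.5 mm and the neck is nearly gone. I'll finish pressing.

```bash
python3 -m handwheel '[0,0,-1,0,0, 0,0,-1,0,0, 0,0,0,0,0]'|grep -E "pos|contact"; python3 -m handwheel '[0,0,-1,0,0, 0,0,0,0,0]'|grep -E "pos|contact"
python3 - <<'E'
from h import *
im,d,c=shot('scene');P=cloud(d,c); Q=P.reshape(-1,3)
m=(np.hypot(Q[:,0]-.5655,Q[:,1]+.157)<.05)&(Q[:,2]<.12)&(Q[:,2]>.05);S=Q[m]
print('lid',np.median(S[:,2])); print(robot.observe()['contact_force'])
E
```

```text
tool_pos: [0.5672, -0.1589, 0.0467]
contact_force: [-2.0, 0.6, 6.4]
tool_pos: [0.5672, -0.1589, 0.0467]
contact_force: [-3.5, 1.1, 12.7]
lid 0.06671529450408248
[-3.58995001  0.56932564 13.48673621]
```

Pressed against a hard stop (13 N, TCP stalled, top about 66 mm), so the lid is home. Next I'll lift, go behind the tin and part-open the jaws as a cradle.

```bash
python3 -m handwheel '[0,0,10,0,0, 0,0,30,0,0, 0,0,30,0,0, -3,-25,0,0,0.76, -3,-30,0,0,0.76, -3,-30,0,0,0.76, -3,-15,0,0,0.76, 0,0,0,0,0.76]'; python3 -m handwheel '[0,0,-25,0,0.76, 0,0,-20,0,0.76, 0,0,0,0,0.76, 0,0,0,0,0.76]'
python3 - <<'E'
from h import *
tp=np.array(robot.observe()['tool_pos'])
for n in('scene','top'):
    im,d,c=shot(n);P=cloud(d,c); Q=P.reshape(-1,3)
    m=(np.hypot(Q[:,0]-.5655,Q[:,1]+.157)<.05)&(Q[:,2]<.09)&(Q[:,2]>.05);S=Q[m]
    print(n,'lid',np.median(S,0).round(4),len(S))
    for z0 in np.arange(.03,.18,.01):
        S=Q[(abs(Q[:,0]-tp[0])<.11)&(abs(Q[:,1]-tp[1])<.04)&(abs(Q[:,2]-z0)<.005)]
        if len(S)>1: print(round(z0,3),len(S),np.percentile(S[:,:2],[2,50,98],axis=0).round(3).tolist())
    if n=='scene': cv2.imwrite('pics/s4.png',cv2.resize(im[90:240,110:290],None,fx=4,fy=4,interpolation=cv2.INTER_CUBIC))
E
```

```text
time: 9.2
tool_pos: [0.5545, -0.2605, 0.1151]
tool_rot: [-3.141, -0.0, 1.46]
contact_force: [0.0, -0.3, -0.4]
opening: 0.036
grip_force: 0.0
time: 9.6
tool_pos: [0.5554, -0.2577, 0.0706]
tool_rot: [-3.141, -0.001, 1.464]
contact_force: [-0.2, -0.4, 1.0]
opening: 0.067
grip_force: 0.0
scene lid [ 0.5676 -0.1562  0.0667] 947
0.09 12 [[0.518, -0.26], [0.523, -0.249], [0.595, -0.241]]
0.1 23 [[0.509, -0.258], [0.523, -0.249], [0.605, -0.24]]
0.11 32 [[0.51, -0.252], [0.524, -0.247], [0.607, -0.239]]
0.12 33 [[0.508, -0.26], [0.523, -0.244], [0.606, -0.239]]
0.13 14 [[0.51, -0.257], [0.522, -0.249], [0.609, -0.239]]
0.14 10 [[0.519, -0.254], [0.52, -0.25], [0.524, -0.246]]
0.15 7 [[0.52, -0.246], [0.521, -0.243], [0.523, -0.239]]
0.16 82 [[0.48, -0.295], [0.64, -0.247], [0.647, -0.22]]
0.17 177 [[0.481, -0.287], [0.576, -0.229], [0.646, -0.219]]
top lid [ 0.5704 -0.1494  0.0661] 661
0.17 9 [[0.56, -0.236], [0.579, -0.232], [0.592, -0.229]]
```

View pics/s4.png

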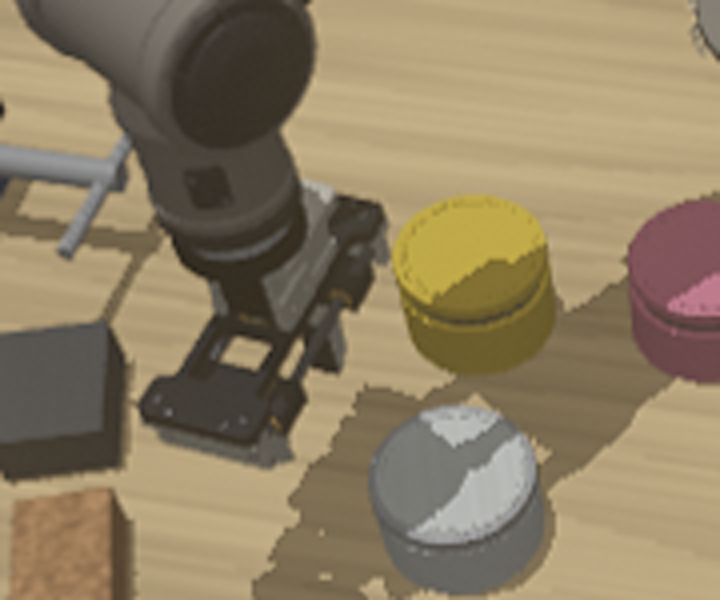

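The lid is flush (66 mm, no neck). The fingertips measure 88 mm at reported z 70.6, so tip = reported + 18 mm. I want the tips at about 32 mm, which is reported z of about 14.

```bash
python3 -m handwheel '[0,0,-20,0,0.76, 0,0,-20,0,0.76, 0,0,-10,0,0.76, 0,0,-6,0,0.76, 0,0,0,0,0.76]'|grep -E "pos|contact|rot"; python3 -m handwheel '[2,15,0,0,0.76, 2,15,0,0,0.76, 1,10,0,0,0.76, 1,10,0,0,0.76, 2,15,0,0,0.76, 2,15,0,0,0.76, 0,0,0,0,0.76]'|grep -E "pos|contact"
python3 - <<'E'
from h import *
im,d,c=shot('scene');P=cloud(d,c)
Q=P.reshape(-1,3); hsv=cv2.cvtColor(im,cv2.COLOR_BGR2HSV).reshape(-1,3)
m=(abs(Q[:,2]-.0665)<.004)&(Q[:,0]>.5)&(Q[:,0]<.68)&(Q[:,1]>-.2)
S=Q[m][:,:2].astype(np.float32); print(len(S),cv2.minEnclosingCircle(S),S.min(0),S.max(0))
E
```

```text
tool_pos: [0.5552, -0.2588, 0.0144]
tool_rot: [-3.141, -0.0, 1.463]
contact_force: [0.6, -0.8, 0.4]
tool_pos: [0.5653, -0.1763, 0.0145]
contact_force: [-0.4, -0.8, 0.2]
1150 ((0.6045390367507935, 0.23022183775901794), 0.4087078869342804) [ 0.5192337  -0.17324291] [0.6798967 0.6318595]
```

Tin is moving: its rear edge is at y = -0.173, so the centre is near -0.118. I'll keep pushing.

```bash
python3 -m handwheel '[2,18,0,0,0.76, 2,18,0,0,0.76, 2,18,0,0,0.76, 2,18,0,0,0.76, 2,18,0,0,0.76, 2,18,0,0,0.76, 2,15,0,0,0.76, 1,10,0,0,0.76]'|grep -E "pos|contact";  python3 -m handwheel '[2,18,0,0,0.76, 2,18,0,0,0.76, 2,18,0,0,0.76, 2,18,0,0,0.76, 2,18,0,0,0.76, 2,15,0,0,0.76, 1,10,0,0,0.76, 0,0,0,0,0.76]'|grep -E "pos|contact"
cat >> h.py <<'E'
def tin(guess,name='scene'):
    from scipy.optimize import least_squares
    im,d,c=shot(name);P=cloud(d,c);Q=P.reshape(-1,3)
    m=(abs(Q[:,2]-.0665)<.005)&(np.hypot(Q[:,0]-guess[0],Q[:,1]-guess[1])<.075)
    S=Q[m][:,:2].astype(np.float32); h=cv2.convexHull(S)[:,0]
    f=least_squares(lambda p:np.hypot(*(h-p).T)-.0545,S.mean(0),loss='soft_l1',f_scale=.002)
    n1,n2=np.array([.9986,-.053]),np.array([.053,.9986]); e=np.array([.6132,.2503])-f.x
    print(name,len(S),'tin',f.x.round(4),'med res',np.median(abs(f.fun)).round(4),'to go n1,n2 mm',(e@n1*1e3).round(1),(e@n2*1e3).round(1),'lid z',np.median(Q[m][:,2]).round(4))
E
python3 - <<'E'
from h import *
tin((.598,.13)); tin((.598,.13),'top'); print(robot.observe()['tool_pos'])
E
```

```text
tool_pos: [0.5801, -0.0446, 0.0144]
contact_force: [-0.7, -3.9, 0.4]
tool_pos: [0.593, 0.0708, 0.0143]
contact_force: [0.7, -0.6, -1.1]
scene 1060 tin [0.6013 0.125 ] med res 0.0003 to go n1,n2 mm 5.2 125.7 lid z 0.0665
top 52 tin [0.5639 0.1425] med res 0.0102 to go n1,n2 mm 43.5 110.3 lid z 0.0664
[0.59292986 0.0695367  0.01423127]
```

```bash
python3 -m handwheel '[1,16,0,0,0.76, 2,16,0,0,0.76, 2,16,0,0,0.76, 1,16,0,0,0.76, 2,16,0,0,0.76, 1,12,0,0,0.76, 1,8,0,0,0.76, 0,4,0,0,0.76]'|grep -E "pos|contact"; python3 -m handwheel '[1,4,0,0,0.76, 0,4,0,0,0.76, 1,4,0,0,0.76, 0,2,0,0,0.76, 0,0,0,0,0.76]'|grep -E "pos|contact"
python3 - <<'E'
from h import *
tin((.612,.24))
E
```

```text
tool_pos: [0.6031, 0.1742, 0.0143]
contact_force: [0.5, -3.1, -1.6]
tool_pos: [0.6053, 0.1875, 0.0145]
contact_force: [-0.8, -0.4, -0.5]
scene 1030 tin [0.6134 0.2405] med res 0.0004 to go n1,n2 mm -0.7 9.8 lid z 0.0667
```

```bash
python3 -m handwheel '[0,3,0,0,0.76, 0,3,0,0,0.76, 1,2,0,0,0.76, 0,1,0,0,0.76, 0,0,0,0,0.76]'|grep -E "pos|contact"; python3 -m handwheel '[0,1,0,0,0.76, 0,0,0,0,0.76]'|grep -E "pos|contact"; python3 -m handwheel '[0,1,0,0,0.76, 0,0,0,0,0.76]'|grep -E "pos|contact"
python3 - <<'E'
from h import *
tin((.612,.25))
E
```

```text
tool_pos: [0.6062, 0.1964, 0.0145]
contact_force: [0.4, -2.4, -0.3]
tool_pos: [0.6062, 0.1972, 0.0145]
contact_force: [-0.2, -3.5, -0.0]
tool_pos: [0.6063, 0.1982, 0.0145]
contact_force: [-0.2, -3.8, -0.2]
scene 1029 tin [0.6141 0.2511] med res 0.0003 to go n1,n2 mm -0.9 -0.9 lid z 0.0667
```

```bash
python3 -m handwheel '[0,1,0,0,0.76, 0,0,0,0,0.76]'|grep -E "pos|contact"; python3 -m handwheel '[0,1,0,0,0.76, 0,0,0,0,0.76]'|grep -E "pos|contact";python3 -m handwheel '[2,0,0,0,0.76, 0,0,0,0,0.76]'|grep -E "pos|contact"
python3 - <<'E'
from h import *
tin((.612,.25))
E
```

```text
tool_pos: [0.6062, 0.1986, 0.0145]
contact_force: [-0.9, -7.0, 1.8]
tool_pos: [0.6062, 0.1987, 0.0145]
contact_force: [-1.4, -9.1, 0.9]
tool_pos: [0.6069, 0.1986, 0.0143]
contact_force: [-4.0, -8.0, 3.8]
scene 1020 tin [0.6149 0.2512] med res 0.0005 to go n1,n2 mm -1.6 -1.0 lid z 0.0666
```

The y force rose and the TCP stalled against the left batten; x is nearly stalled too. One more x nudge, then retreat and check.

```bash
python3 -m handwheel '[2,0,0,0,0.76, 0,0,0,0,0.76]'|grep -E "pos|contact"; python3 -m handwheel '[-2,-2,0,0,0.76, -2,-5,0,0,0.76, -1,-15,0,0,0.76, -3,-30,0,0,0.76, -3,-30,10,0,0.76, -3,-30,30,0,0.76, 0,-30,30,0,0.76, 0,0,0,0,0.76]'|grep -E "pos|contact|time"
python3 - <<'E'
from h import *
tin((.612,.25)); tin((.612,.25),'top')
im,d,c=shot('top'); cv2.imwrite('pics/end.png',im)
E
```

```text
tool_pos: [0.6077, 0.1983, 0.0141]
contact_force: [-7.4, -10.1, 6.5]
time: 16.6
tool_pos: [0.5991, 0.054, 0.0889]
contact_force: [0.6, 1.0, 0.7]
scene 1441 tin [0.6149 0.2511] med res 0.0004 to go n1,n2 mm -1.6 -0.9 lid z 0.0666
top 766 tin [0.6109 0.2499] med res 0.0006 to go n1,n2 mm 2.3 0.5 lid z 0.0665
```

View pics/end.png

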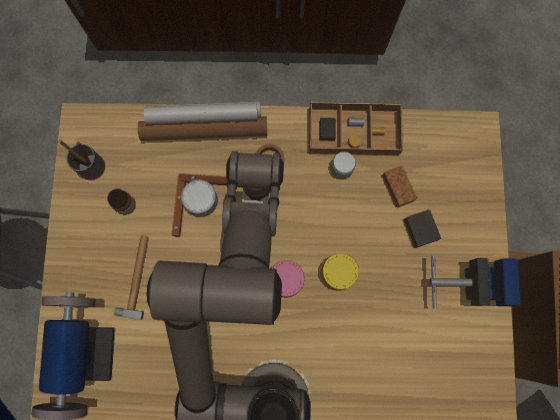

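The final picture shows the silver tin at (198,197) sitting in the corner against both battens. The jar, hammer, small tin, sanding block and anvil look unmoved. The arm partly hides the tape roll, but it never came near it. Both cameras put the tin within about 2.5 mm of home, with the lid top at 66.5 mm.

```bash
python3 -c "
from cell import robot
print(robot.hand_in())"
```

```text
the job is handed in; nothing more can be done
None
```

The job is handed in: the wide silver tin rests against both battens, within about 2.5 mm of home by both cameras, with its lid pressed fully home and the other things left where they were; the hand-in gave no verdict.

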